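Cover the bowl and hold the surface probe on the lid's mark

TASK

Set the round steel lid that lies on the glass hob onto the flowered bowl so that it sits fully seated and level, putting it down rather than dropping it. Then take the black-handled surface probe from its steel stand and, holding it upright, press its sprung tip lightly onto the middle of the round dark mark on the lid's top until the tip is pushed about halfway in. Finish while still holding the probe there; do not push the bowl out of its place or disturb the tin, the spice jar and the teaspoon.

Things in the scene. Friction and masses are not known exactly. Their poses are not given: they have to be found in the camera images.
- bowl: Open round ceramic bowl with small flowers, 115 mm across the rim, 52 mm high, 0.35 kg, loose on the worktop. Origin: centre of its underside; z up.
- lid: Steel lid, about 0.18 kg, right way up on the hob glass (z = 5 mm). Origin: centre of its underside, z up. Plug 88 mm across, z 0 to 7 mm, fits into the bowl's mouth with a few mm of play; flange 124 mm across, z 7 to 10, rests on its rim; seated, its origin is 44 mm (+-2) above the bowl's. Bare metal round knob, 28 mm across, z 18 to 44, on a thin neck: grip it from above.
- mark (a point): The probing spot on the lid's flat top: centre of a flat dark disc 22 mm across (flush, nothing stands up), 36 mm from the knob's axis along the lid's +x, 10 mm above the lid's origin.
- stand: Steel stand for the probe, fixed to the worktop: base 90 x 90 x 8 mm, two uprights, and a top plate 60 x 80 mm whose top is 80 mm above the worktop, with a 21 mm round hole in the middle. Origin: centre of the underside.
- probe: Spring-tipped surface probe, 0.125 kg, upright in the stand, shoulder on the plate, stem through the hole: lift straight up 75 mm to free it. Origin: centre of the handle's underside (shoulder), z up the handle. Handle: black square bar 26 x 26 mm (flats square to its x and y), z 0 to 84 mm; below, a steel stem 10 mm thick to z = -45, then the sprung tip.
- tip (a point): Centre of the flat end face of the probe's sprung tip, a steel foot 12 mm across. It lies on the probe's axis, 65 mm below the probe's origin with the spring out.
- plunger (a joint): How far the probe's sprung tip is pushed in, in m: 0 is fully out, 0.016 is bottomed against the stem. The spring gives 0.4 N per mm (about 3.2 N halfway, at 0.008).
- tin: Bystander: a food tin, 75 mm across, 110 mm high. Origin: centre of its underside.
- spice_jar: Bystander: a small spice jar with a screw cap, 45 mm across, 106 mm high. Origin: centre of its underside.
- teaspoon: Bystander: a steel teaspoon lying on the hob, 132 mm long, 26 mm wide, 9 mm high. Origin: centre of its underside; x along it.
Not all that is in view belongs to the job. Leave any yellow look-alike of the probe alone.

How it is judged (in metres and radians):
On the way:
1. the lid sits seated and level on the bowl and is let go, the probe not yet touching it (horizontal distance between lid and bowl below 0.009 m and z of lid in the frame of bowl between 0.0405 and 0.0475 m and angle between each of lid, bowl's own z axis and vertical below 0.05 rad and contact force between the fingers and lid below 0.1 N and contact force between probe and lid below 0.05 N), for 0.3 s.
At the end, for the whole second after the job is handed in: Lid on bowl: centres within 9 mm, 40.5-47.5 mm above the bowl's origin, both level within 0.05 rad, fingers off it. Probe held by the fingers alone, upright within 0.12 rad, tip within 10 mm of the mark, pushed in 3-13 mm, 0.8-7 N on the lid (horizontal distance between lid and bowl below 0.009 m and z of lid in the frame of bowl between 0.0405 and 0.0475 m and angle between each of lid, bowl's own z axis and vertical below 0.05 rad and contact force between the fingers and lid below 0.1 N and distance between tip and mark below 0.01 m and angle between probe's own z axis and vertical below 0.12 rad and value of joint plunger between 0.003 and 0.013 m and contact force between probe and lid between 0.8 and 7 N and contact force between the fingers and probe above 2 N and contact force between probe and bowl below 0.1 N and contact force between probe and stand below 0.1 N); the arm keeps its last pose, push and grip.
It fails at once if the lid is dropped: out of the fingers more than 20 mm above its seat (height (world z) of lid above 0.065 m and contact force between the fingers and lid below 0.01 N).
It fails at once if the probe presses the lid hard (over 15 N) (contact force between probe and lid above 15 N).
It fails at once if the bowl is pushed more than 30 mm from its place (distance of bowl from where it was at the start of the episode above 0.03 m).
It fails at once if the tin, spice jar or teaspoon is disturbed (moved over 20 mm) (distance of any of tin, spice_jar, teaspoon from where it was at the start of the episode above 0.02 m).
It also fails if it takes over 58 s, if anything falls off the work surface, if the arm or the gripper's body presses on something with over 40 N, if the wrist force passes 120 N, or if a joint passes its speed limit or range.

ROBOT

A 7-joint arm with a two-finger parallel gripper is mounted at the origin on a cart in front of the work surface, level with it; the furniture and walls round the work are solid. World frame = base frame: x ahead of the robot, y to its left, z up, the work surface at z = 0. Lengths are in m, angles in degrees, forces in N, time in s.
With the tool pointing down it reaches from about 0.425 to 0.925 m from the base axis. Payload 6.8 kg.
Tool frame: the origin (TCP) lies between the finger pads; the fingertips stand 8 mm ahead of it and the grasp point (between the pads) lies 11 mm behind it (manip.tips_ahead is the distance from the TCP to the fingertips, in m); z points along the fingers, y is the line along which they close (so a half turn about z gives the same grasp; the last joint's range is limited). The gripper opens to 88 mm and grips with 3 to 60 N. Pads are 20 mm wide; open, the fingers measure 115 mm over their backs; the gripper's body (75 mm by 178 mm) begins 61 mm behind the grasp point.
Start: joints at [-69.677, 27.33, 1.283, 89.118, -0.659, 63.558, -4.761], TCP at [0.301, 0.604, 0.191] pointing down, gripper open.
Joint ranges: [-169.35, 169.35], [-19.33, 120.38], [-80.79, 83.38], [13.8, 139.57], [-78.32, 258.32], [9.67, 109.79], [-169.56, 169.56]. Speed limits (degrees/s): [136.94, 136.94, 180, 180, 180, 180, 180].

INTERFACE

Orientations are given as a 3x3 rotation matrix whose columns are the frame's x, y, z axes.
In Python, from workcell import manip gives the robot as it stands.
- The arm moves only by the shell command python3 -m creep 'ROWS' [OPENING]. ROWS is JSON, a list of rows, each a list of 2 entries, a list of its own where there are three numbers: the shift along the tool's x, y, z in mm, then the turn about the tool's z in rad. A call has exactly 8 rows; each row shifts and turns the commanded pose from where the row before left it, along the tool's axes as they then stand; what a row does not reach is not made up. A row lasts 1/8 s, in which the tool goes at most 62.5 mm and 10.7 degrees, less where a joint would pass 70% of its speed; a pose out of reach is approached as far as the arm can. A call is refused whole if a number of a shift passes 62.5 or a number of a turn 0.188, either way. A call with a gripper value outside its range is refused whole. OPENING is the gripper's target within -1 to 1 (shut at 1, half-way at 0, fully open at -1), set as the call begins (- or left out, the last holds). The fingers move at their own pace and stop on an object; the grip force is fixed at half the most. Time passes only in rows, so rows that do not move let the fingers close, or fill a call up. It gives the time, the measured TCP pose, the force, the opening and the grip force at its end, in the units of the state.
- manip.sense(): the state, without advancing time (a new reading comes with each control period).
- manip.camera(name): name is "scene" or "top" or "wrist"; returns a dict with "pixels" (480x640x3 uint8, red, green, blue), "K" (3x3 intrinsics, pixels), "rvec" (rotation vector, rad) and "tvec" (3), from world to camera coordinates, as OpenCV has them. Camera axes: x right, y down, z forward; pixel columns grow to the right and rows downward; lengths in m; the calibration is good to about 2 mm. A picture is of the moment at which its call begins. There is no depth.
- manip.sign_off(): hands the job in; it is judged then, once.
The state is a dict: "clock": time; "q": joint angles; "qvel": joint speeds; "effort": joint torques, N m; "ee_pos": TCP position; "ee_rot": TCP orientation; "wrist_force": force on the tool from outside, world axes, zero at the start; "wrist_torque": the same for the moment, N m; "grip_width": opening from 0.0 (shut) to 1.0 (fully open); "grip_force": force on a finger pad.
Only numpy, scipy, OpenCV 4.12 (cv2) and the standard library are available. Lean on these libraries where they do the work, as an engineer would, in place of code of your own. Each camera call takes 0.05 s, during which the arm holds its last target. There are 200 camera calls.

## Working session

There is one attempt and no reset: what is moved stays moved. The work goes in short steps, Python scripts to look and compute and a shell command to move; the robot and the scene stay as the last step left them, time stands still between calls to the robot, and variables do not carry over. Pictures are saved under pics/ and viewed, at most 10 in all, crops included, and the job is handed in when it is done.

```bash
mkdir -p pics
cat > h.py <<'E'
import numpy as np, cv2
from workcell import manip
def cam(n):
    c=manip.camera(n); R=cv2.Rodrigues(np.array(c["rvec"],float))[0]; t=np.array(c["tvec"],float).ravel()
    return c["pixels"],np.array(c["K"],float),R,t
def ray(c,u,v,z):
    _,K,R,t=c; d=R.T@np.linalg.inv(K)@np.array([u,v,1.]); o=-R.T@t
    return o+d*(z-o[2])/d[2]
def proj(c,p):
    _,K,R,t=c; q=K@(R@np.array(p,float)+t); return q[:2]/q[2]
def save(n,im): cv2.imwrite("pics/"+n,im[...,::-1])
E
python3 - <<'E'
from h import *
import pickle
for n in("scene","top"):
    c=cam(n); save(n+"0.png",c[0]); pickle.dump(c,open(n+"0.pkl","wb"))
    print(n,-c[2].T@c[3])
s=manip.sense(); print(s["ee_pos"],s["ee_rot"],s["clock"],manip.tips_ahead)
E
```

```text
scene [-0.12355999 -0.75353308  0.75334784]
top [0.39069301 0.10896193 1.25528715]
[0.3011224  0.60348739 0.19032682] [[-8.94810537e-01  4.46445733e-01 -5.57462385e-04]
 [ 4.46446059e-01  8.94809405e-01 -1.43014309e-03]
 [-1.39658694e-04 -1.52858399e-03 -9.99998822e-01]] 0.1 0.008
```

View pics/scene0.png

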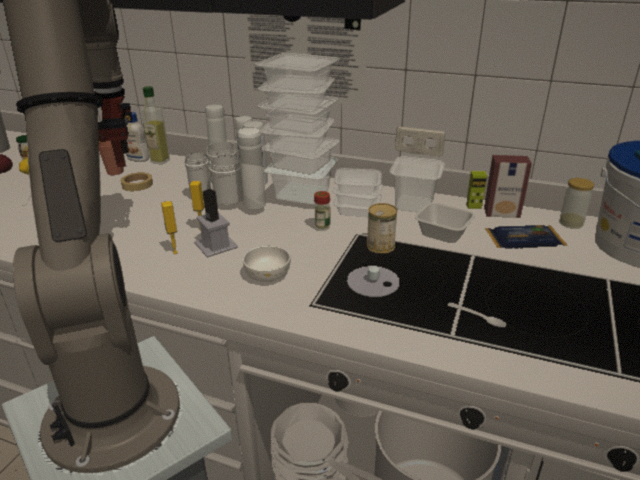

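View pics/top0.png

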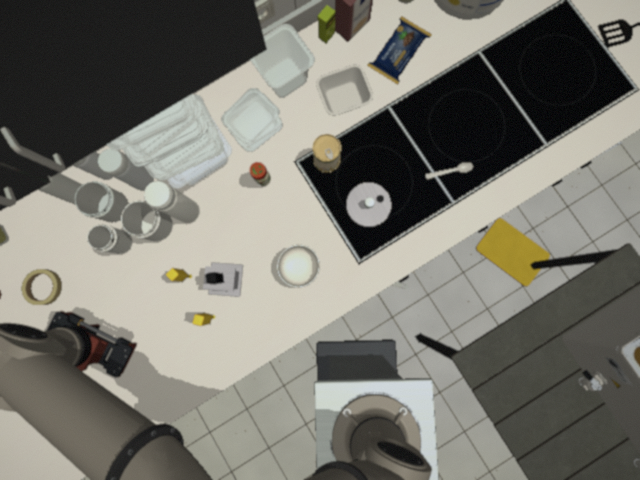

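The top view shows the lid at (369,203), its knob at (370,202), the mark at (380,199) and the bowl at (296,266). Three things look like the probe: yellow at (176,274), yellow at (200,319), and a black handle at (213,278) in the grey stand. The black one in the stand fits the description. I'll measure and confirm it in one enlarged crop.

```bash
cat > m.py <<'E'
from h import *
import pickle
T=pickle.load(open("top0.pkl","rb")); S=pickle.load(open("scene0.pkl","rb"))
a=cv2.resize(T[0][230:330,160:330],None,fx=4,fy=4,interpolation=cv2.INTER_CUBIC)
b=cv2.resize(T[0][160:250,320:420],None,fx=4,fy=4,interpolation=cv2.INTER_CUBIC)
out=np.zeros((400,680,3),np.uint8); out[:]=a
save("cropA.png",out)
for nm,(u,v),z in[("lid",(369,203),.015),("knob",(370,202),.049),("mark",(380,199),.015),("bowl",(295.5,266),.052),("standplate",(222,279),.08),("probetop",(213,278),.164),("tin",(327,150),.11),("jar",(259,173),.106),("spoon",(450,171),.005)]:
    p=ray(T,u,v,z); print(nm,p.round(3),"scene px",proj(S,p).round(0),"r",np.hypot(*p[:2]).round(3), "mm/px",(1000*np.linalg.norm(ray(T,u+1,v,z)-p)).round(2))
# lid: bright blob on dark hob
g=cv2.cvtColor(T[0],cv2.COLOR_RGB2GRAY); hsv=cv2.cvtColor(T[0],cv2.COLOR_RGB2HSV)
def blob(m,u,v):
    n,l,st,ce=cv2.connectedComponentsWithStats(m.astype(np.uint8)); k=l[v,u]; return l==k,st[k],ce[k]
w=np.zeros_like(g,bool); w[170:240,335:405]=1
L,st,ce=blob((g>90)&w,360,210); c=cv2.findContours(L.astype(np.uint8),0,2)[0]; e=cv2.fitEllipse(max(c,key=len)); print("lid ell",e,ray(T,*e[0],.015))
M,st,ce=blob((g<80)&w&(cv2.fillPoly(np.zeros_like(g),c,1)>0),380,199); print("mark",st,ce,ray(T,*ce,.015))
w=np.zeros_like(g,bool); w[265:292,202:226]=1
P,st,ce=blob((g<60)&w,213,278); print("black",st,ce)
E
python3 m.py
```

```text
lid [ 0.636 -0.008  0.015] scene px [374. 279.] r 0.636 mm/px 2.8
knob [ 0.632 -0.008  0.049] scene px [373. 268.] r 0.632 mm/px 2.73
mark [ 0.646 -0.04   0.015] scene px [387. 284.] r 0.647 mm/px 2.8
bowl [0.463 0.2   0.052] scene px [264. 255.] r 0.504 mm/px 2.7
standplate [0.433 0.392 0.08 ] scene px [213. 220.] r 0.584 mm/px 2.65
probetop [0.433 0.394 0.164] scene px [209. 191.] r 0.586 mm/px 2.47
tin [0.764 0.105 0.11 ] scene px [381. 211.] r 0.771 mm/px 2.65
jar [0.709 0.287 0.106] scene px [320. 195.] r 0.765 mm/px 2.66
spoon [ 0.722 -0.243  0.005] scene px [477. 316.] r 0.762 mm/px 2.82
lid ell ((368.4226379394531, 204.07066345214844), (43.90320587158203, 44.7032470703125), 112.54632568359375) [ 0.63283869 -0.00656619  0.015     ]
mark [377 196   6   6  29] [379.5862069  198.27586207] [ 0.6483064  -0.03858589  0.015     ]
black [206 273  17  10 148] [214.12162162 277.66216216]
```

View pics/cropA.png

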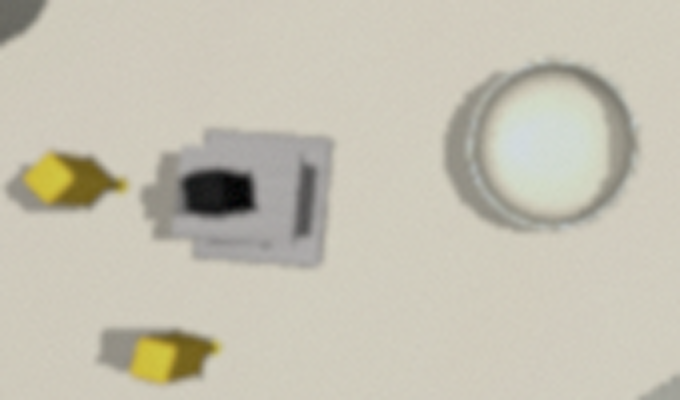

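The crop confirms it: the black handle at (213,278) stands in the stand, and both yellow ones stand free outside it. The lid is at about (0.633,-0.007), with the mark 35.6 mm from the lid axis, which matches the 36 mm given. Next I'll go above the lid.

```bash
python3 -m creep '[[[0,0,-40],0],[[-38,-26.6,0],0],[[-38,-26.6,0],0],[[-38,-26.6,0],0],[[-38,-26.6,0],0],[[-38,-26.6,0],0],[[-38,-26.6,0],0],[[-38,-26.6,0],0]]' -1
python3 -m creep '[[[-38,-26.6,0],0],[[-38,-26.6,0],0],[[-38,-26.6,0],0],[[-38,-26.6,0],0],[[-38,-26.6,0],0],[[-38,-26.6,0],0],[[-38,-26.6,0],0],[[-38,-26.6,0],0]]'
cat >> h.py <<'E'
def delta(p):
    s=manip.sense(); R=np.array(s["ee_rot"]); print("t",s["clock"],"pos",np.round(s["ee_pos"],4),"yaw_y",np.degrees(np.arctan2(R[1,1],R[0,1])).round(2),"tilt",R[:2,2].round(4))
    print("tool shift mm",(1000*R.T@(np.array(p)-s["ee_pos"])).round(1))
E
python3 - <<'E'
from h import *
c=cam("wrist"); save("w1.png",c[0]); T=cam("top")
import pickle; pickle.dump(c,open("w1.pkl","wb"))
delta([.633,-.007,.12])
print(-c[2].T@c[3], "expect lid",proj(c,[.633,-.007,.015]),"mark",proj(c,[.6483,-.0386,.015]),"knob",proj(c,[.633,-.007,.049]))
# bowl from early top picture
import pickle
T=pickle.load(open("top0.pkl","rb")); print("bowl",ray(T,298,266.3,.052))
E
```

```text
clock: 1.1
ee_pos: [0.4566, 0.317, 0.2309]
ee_rot: [[-0.895, 0.446, -0.0], [0.446, 0.895, -0.0], [0.0, -0.0, -1.0]]
wrist_force: [1.2, 0.7, -0.1]
grip_width: 0.998
grip_force: 0.0
clock: 2.1
ee_pos: [0.6336, -0.0087, 0.2308]
ee_rot: [[-0.895, 0.446, -0.001], [0.446, 0.895, 0.0], [0.001, -0.0, -1.0]]
wrist_force: [0.9, 0.2, -0.1]
grip_width: 1.0
grip_force: 0.0
t 2.2 pos [ 0.6343 -0.0143  0.2308] yaw_y 63.02 tilt [ 0.0002 -0.0036]
tool shift mm [  4.6   6.3 110.7]
[0.55825167 0.0285197  0.42449454] expect lid [319.81054849 200.33026814] mark [302.80990702 221.96881224] knob [319.91165156 206.25338439]
bowl [0.46206532 0.1931907  0.052     ]
```

View pics/w1.png

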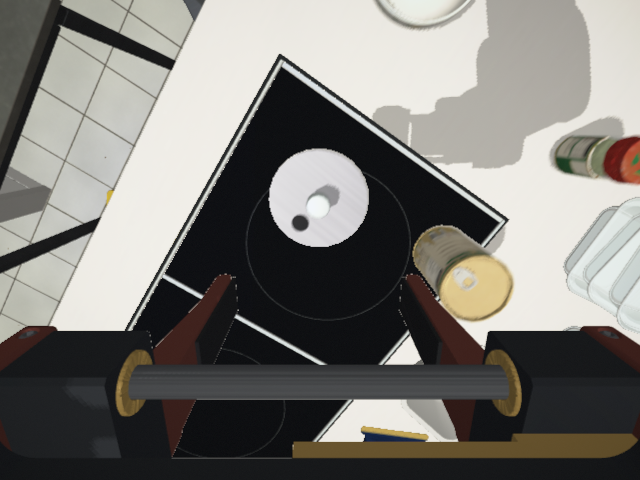

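The wrist picture shows the lid centre at about (319,198), the knob at (318,206) and the mark at (300,222), within 2-3 px of the prediction. I'll refine the centre numerically and descend.

```bash
python3 -m creep '[[[2,3,20],0],[[2,3,20],0],[[0,0,20],0],[[0,0,10],0],[[0,0,0],0],[[0,0,0],0],[[0,0,0],0],[[0,0,0],0]]'
cat > lid.py <<'E'
from h import *
def lidfind(c,z,seed,show=False):
    g=cv2.cvtColor(c[0],cv2.COLOR_RGB2GRAY); d=(g<60).astype(np.uint8)
    n,l,st,ce=cv2.connectedComponentsWithStats(d)
    ks=[k for k in range(1,n) if 60<st[k,4]<2500 and np.hypot(*(ce[k]-seed))<40]
    for k in ks: print("dark blob",ce[k].round(1),st[k,2:5],ray(c,*ce[k],z).round(4))
E
python3 - <<'E'
from lid import *
c=cam("wrist"); save("w2.png",c[0])
k=proj(c,[.633,-.007,.049]); m=proj(c,[.6483,-.0386,.015]); print("expected knob",k,"mark",m)
lidfind(c,.015,m)
g=cv2.cvtColor(c[0],cv2.COLOR_RGB2GRAY)
l0=proj(c,[.633,-.007,.015]); n,l,st,ce=cv2.connectedComponentsWithStats((g>110).astype(np.uint8))
b=l[int(l0[1])-20,int(l0[0])-30]; print(st[b]); cn=max(cv2.findContours((l==b).astype(np.uint8),0,2)[0],key=len); e=cv2.fitEllipse(cv2.convexHull(cn)); print(e,ray(c,*e[0],.015))
delta([.633,-.007,.027])
E
```

```text
clock: 3.2
ee_pos: [0.6327, -0.0003, 0.1617]
ee_rot: [[-0.895, 0.446, 0.001], [0.446, 0.895, 0.0], [-0.001, 0.001, -1.0]]
wrist_force: [0.1, 0.9, -0.2]
grip_width: 1.0
grip_force: 0.0
expected knob [312.6142291  226.46976052] mark [293.25444049 242.67064167]
dark blob [290.5 242. ] [ 18  17 251] [ 0.6463 -0.0409  0.015 ]
[  252   156   120   116 10454]
((311.4461364746094, 213.7649688720703), (115.07091522216797, 118.90435791015625), 94.02630615234375) [ 0.62857612 -0.0067547   0.015     ]
t 3.25 pos [ 6.326e-01 -4.000e-04  1.616e-01] yaw_y 63.48 tilt [0.0007 0.0001]
tool shift mm [ -3.3  -5.8 134.6]
```

```bash
python3 -m creep '[[[-1,-4,20],0],[[-1,-3.5,25],0],[[0,0,25],0],[[0,0,25],0],[[0,0,20],0],[[0,0,12],0],[[0,0,7.5],0],[[0,0,0],0]]' 
python3 -m creep '[[[0,0,0],0],[[0,0,0],0],[[0,0,0],0],[[0,0,0],0],[[0,0,0],0],[[0,0,0],0],[[0,0,0],0],[[0,0,0],0]]' 1
python3 - <<'E'
from h import *
c=cam("wrist"); save("w3.png",c[0][100:440,160:480]); print(proj(c,[.6473,-.0397,.015]),proj(c,[.631,-.008,.049])); delta([.631,-.008,.027])
E
```

```text
clock: 4.25
ee_pos: [0.6308, -0.008, 0.0265]
ee_rot: [[-0.895, 0.446, -0.0], [0.446, 0.895, -0.0], [0.0, -0.0, -1.0]]
wrist_force: [0.7, -0.2, -0.2]
grip_width: 0.997
grip_force: 0.0
clock: 5.25
ee_pos: [0.6308, -0.0079, 0.0266]
ee_rot: [[-0.895, 0.446, -0.0], [0.446, 0.895, 0.0], [0.0, -0.0, -1.0]]
wrist_force: [-0.1, -0.0, -0.4]
grip_width: 0.122
grip_force: 0.0
[288.17200447 302.9256554 ] [319.02253416 287.09427005]
t 5.3 pos [ 0.6308 -0.008   0.0266] yaw_y 63.48 tilt [0. 0.]
tool shift mm [-0.2  0.1 -0.4]
```

View pics/w3.png

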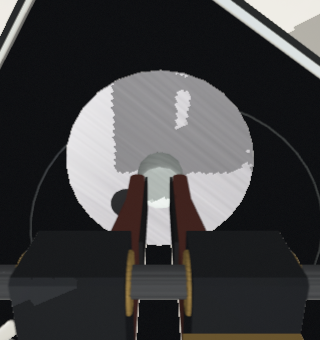

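The crop shows the knob at about (160,170), ahead of the fingertips on the camera side. The fingers have closed to 11 mm without it, so the grasp missed. I'll reopen and re-measure.

```bash
python3 -m creep '[[[0,0,0],0],[[0,0,0],0],[[0,0,0],0],[[0,0,0],0],[[0,0,0],0],[[0,0,0],0],[[0,0,0],0],[[0,0,0],0]]' -1
python3 -m creep '[[[0,0,-20],0],[[0,0,-30],0],[[0,0,-30],0],[[0,0,-20],0],[[0,0,0],0],[[0,0,0],0],[[0,0,0],0],[[0,0,0],0]]'
python3 - <<'E'
from lid import *
c=cam("wrist"); save("w4.png",c[0][60:460,120:520]); T=cam("top"); save("t4.png",T[0])
m=proj(c,[.6463,-.0409,.015]); print("exp mark",m)
lidfind(c,.015,m)
print("exp knob top",proj(c,[.631,-.008,.049]),"tips",proj(c,np.array(manip.sense()["ee_pos"])+[0,0,-.008]))
delta([.631,-.008,.027])
E
```

```text
clock: 6.3
ee_pos: [0.6308, -0.008, 0.0266]
ee_rot: [[-0.895, 0.446, -0.0], [0.446, 0.895, 0.0], [0.0, -0.0, -1.0]]
wrist_force: [-0.4, 0.2, 0.1]
grip_width: 0.957
grip_force: 0.0
clock: 7.3
ee_pos: [0.6303, -0.008, 0.1258]
ee_rot: [[-0.895, 0.447, -0.001], [0.447, 0.895, -0.0], [0.001, -0.001, -1.0]]
wrist_force: [1.2, -0.1, -0.8]
grip_width: 1.0
grip_force: 0.0
exp mark [295.80653235 252.75625224]
dark blob [296.  252.9] [ 21  20 320] [ 0.6465 -0.0408  0.015 ]
exp knob top [319.2274584 235.2904171] tips [319.06158512 266.38526531]
t 7.4 pos [ 0.6305 -0.008   0.1261] yaw_y 63.48 tilt [-0.0009 -0.0001]
tool shift mm [-0.5  0.2 99.1]
```

View pics/w4.png

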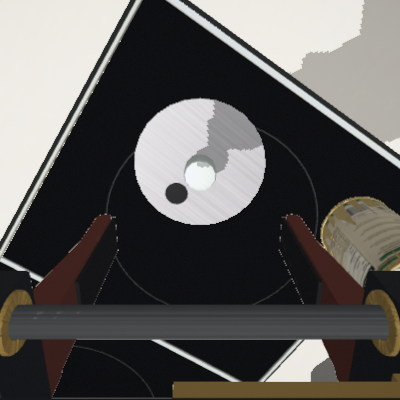

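Run:
```python
from h import *
c=cam("wrist"); s=manip.sense(); R=np.array(s["ee_rot"]); p=np.array(s["ee_pos"]); print(c[1].round(1).tolist(), s["ee_pos"],s["grip_width"])
print("cam in tool",(R.T@(-c[2].T@c[3]-p)).round(4))
for dz in(.008,-.011,-.03,-.05):
    print(dz,[proj(c,p+R@np.array([0,y,dz])).round(1).tolist() for y in(-.044,.044)])
```

```text
[[334.9, 0.0, 318.2], [0.0, 334.9, 236.2], [0.0, 0.0, 1.0]] [ 0.63060036 -0.0079472   0.12624848] 1.0023848297258018
cam in tool [ 0.0842 -0.0004 -0.1936]
0.008 [[251.3, 266.0], [386.8, 266.2]]
-0.011 [[245.2, 278.3], [392.9, 278.5]]
-0.03 [[237.8, 293.1], [400.4, 293.3]]
-0.05 [[228.3, 312.3], [410.0, 312.5]]
```

Run:
```python
from h import *
c=cam("scene"); s=manip.sense(); R=np.array(s["ee_rot"]); p=np.array(s["ee_pos"]); im=c[0].copy()
im=cv2.resize(im,None,fx=4,fy=4,interpolation=cv2.INTER_CUBIC)
for dz,col in((.008,(0,255,0)),(-.022,(255,0,255)),(-.072,(0,255,255))):
    for y in(-.044,.044):
        u=proj(c,p+R@np.array([0,y,dz]))*4; cv2.drawMarker(im,tuple(int(a) for a in u),col,0,10,1)
u=(proj(c,p)*4).astype(int); print(u); save("s5.png",im[max(0,u[1]-280):u[1]+220,u[0]-300:u[0]+300])
```

```text
[1497  959]
```

View pics/s5.png

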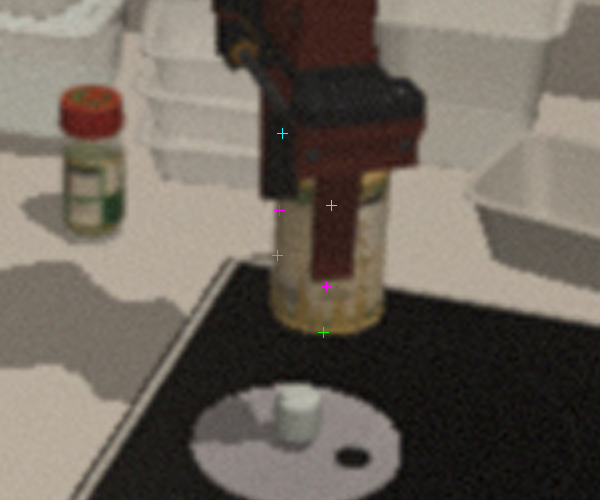

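The scene crop shows the fingertips at about (332,278). That is well above the green crosses where the documented tool frame puts them, so the real tips sit roughly 30 mm further back. That explains the miss, because the fingers passed over the knob. I'll quantify it.

Run:
```python
from h import *
c=cam("wrist"); S=cam("scene"); s=manip.sense(); R=np.array(s["ee_rot"]); p=np.array(s["ee_pos"])
u=(proj(S,p)*4).astype(int); o=np.array([u[0]-300,u[1]-280])
P=lambda C,v: proj(C,p+R@np.array(v))
for dz in(-.015,-.02,-.025,-.03,-.035):
    print(dz,"wrist",[P(c,[x,.044,dz]).round(0).tolist() for x in(-.01,.01)],"crop",[(P(S,[x,y,dz])*4-o).round(0).tolist() for x,y in((-.01,-.0575),(.01,-.0575),(-.01,-.044),(.01,-.044))])
```

```text
-0.015 wrist [[393.0, 297.0], [396.0, 266.0]] crop [[351.0, 307.0], [316.0, 312.0], [343.0, 295.0], [309.0, 299.0]]
-0.02 wrist [[395.0, 301.0], [397.0, 269.0]] crop [[352.0, 299.0], [317.0, 304.0], [344.0, 287.0], [309.0, 291.0]]
-0.025 wrist [[397.0, 305.0], [400.0, 273.0]] crop [[352.0, 291.0], [317.0, 296.0], [344.0, 279.0], [309.0, 283.0]]
-0.03 wrist [[399.0, 310.0], [402.0, 276.0]] crop [[353.0, 283.0], [317.0, 288.0], [345.0, 271.0], [310.0, 275.0]]
-0.035 wrist [[401.0, 314.0], [404.0, 280.0]] crop [[353.0, 275.0], [318.0, 280.0], [345.0, 263.0], [310.0, 267.0]]
```

```bash
python3 -m creep '[[[0,0,25],0],[[0,0,25],0],[[0,0,25],0],[[0,0,25],0],[[0,0,15],0],[[0,0,8],0],[[0,0,5],0],[[0,0,0],0]]' 
python3 -m creep '[[[0,0,0],0],[[0,0,0],0],[[0,0,0],0],[[0,0,0],0],[[0,0,0],0],[[0,0,0],0],[[0,0,0],0],[[0,0,0],0]]' 1
python3 -m creep '[[[0,0,0],0],[[0,0,0],0],[[0,0,0],0],[[0,0,0],0],[[0,0,0],0],[[0,0,0],0],[[0,0,0],0],[[0,0,0],0]]'
```

```text
clock: 8.6
ee_pos: [0.631, -0.0079, -0.0011]
ee_rot: [[-0.895, 0.447, 0.0], [0.447, 0.895, 0.0], [-0.0, 0.0, -1.0]]
wrist_force: [0.2, 0.7, -0.5]
grip_width: 1.0
grip_force: 0.0
clock: 9.6
ee_pos: [0.6308, -0.0079, -0.0013]
ee_rot: [[-0.895, 0.446, 0.0], [0.446, 0.895, 0.0], [-0.0, 0.0, -1.0]]
wrist_force: [1.0, 0.3, 0.1]
grip_width: 0.315
grip_force: 30.0
clock: 10.6
ee_pos: [0.6308, -0.0079, -0.0014]
ee_rot: [[-0.895, 0.446, 0.0], [0.446, 0.895, 0.0], [0.0, 0.0, -1.0]]
wrist_force: [0.3, -0.3, 0.1]
grip_width: 0.313
grip_force: 30.0
```

The knob is gripped: 0.313 × 88 = 27.6 mm, as expected. I'll lift and go halfway to the bowl.

```bash
python3 -m creep '[[[0,0,-10],0],[[0,0,-20],0],[[0,0,-30],0],[[0,0,-30],0],[[0,0,-20],0],[[0,0,0],0],[[30,13,0],0],[[30,13,0],0]]' 
python3 -m creep '[[[30,13,0],0],[[30,13,0],0],[[10,5,0],0],[[0,0,0],0],[[0,0,0],0],[[0,0,0],0],[[0,0,0],0],[[0,0,0],0]]'
python3 - <<'E'
from lid import *
c=cam("wrist"); T=cam("top"); delta([.462,.193,.109]); p=np.array(manip.sense()["ee_pos"])
z=p[2]+.0014+.015
m0=p+np.array([.6473-.6308,-.0397+.008,0]); m0[2]=z; m=proj(c,m0); print("exp mark",m); lidfind(c,z,m)
im=np.vstack([cv2.resize(c[0],(480,360)),np.zeros((1,480,3),np.uint8)]); save("w6.png",np.hstack([im[:360],cv2.resize(T[0][200:320,220:340],(360,360),interpolation=cv2.INTER_CUBIC)])[:, :800])
E
```

```text
clock: 11.6
ee_pos: [0.5872, 0.0423, 0.1074]
ee_rot: [[-0.894, 0.447, -0.002], [0.447, 0.894, -0.0], [0.002, -0.001, -1.0]]
wrist_force: [0.1, 0.1, -2.4]
grip_width: 0.31
grip_force: 30.0
clock: 12.6
ee_pos: [0.5401, 0.1008, 0.1086]
ee_rot: [[-0.895, 0.447, 0.0], [0.447, 0.895, -0.0], [-0.0, -0.0, -1.0]]
wrist_force: [0.0, -0.7, -2.6]
grip_width: 0.311
grip_force: 30.0
t 12.7 pos [0.54   0.101  0.1087] yaw_y 63.47 tilt [0. 0.]
tool shift mm [110.9  47.5  -0.3]
exp mark [284.46540154 325.37262358]
```

View pics/w6.png

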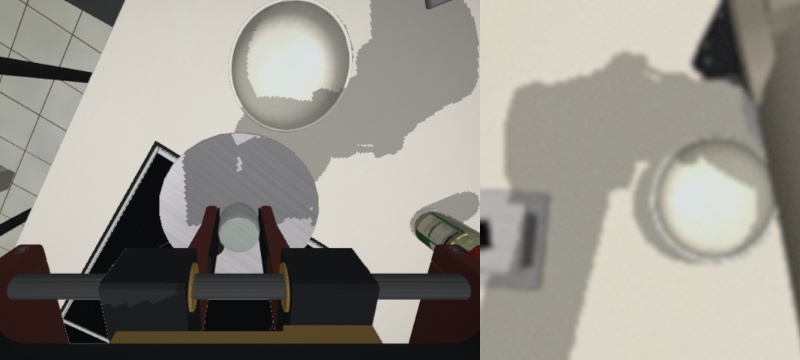

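The left panel shows the bowl rim centred at about (291,65), with its edges at x 230 and 352. The held lid looks level, with edges at (160,200) and (319,200) and its top at (239,133). The top view on the right shows the bowl undisturbed. I'll fit circles to rim and flange rays.

Run:
```python
from h import *
from scipy.optimize import least_squares as ls
c=cam("wrist"); p=np.array(manip.sense()["ee_pos"])
g=cv2.GaussianBlur(cv2.cvtColor(c[0],cv2.COLOR_RGB2GRAY),(3,3),0).astype(float)
def fit(px,z,r):
    q=np.array([ray(c,u/.75,v/.75,z)[:2] for u,v in px]); s=ls(lambda a:np.hypot(*(q-a[:2]).T)-a[2],[*q.mean(0),r],loss="soft_l1",f_scale=.002); return s.x.round(4), (1000*s.fun).round(1)
print("bowl",fit([(230,65),(352,62),(288,131),(245,107),(338,107),(238,35),(344,35)],.052,.0575))
print("lid",fit([(160,200),(319,200),(239,133),(180,155),(298,154),(163,222)],.125,.062), "tcp",p)
```

```text
bowl (array([0.4644, 0.1918, 0.0556]), array([ 0.6,  0.2, -0.1, -2.4,  1.9,  1. , -1.9]))
lid (array([0.54  , 0.1014, 0.0613]), array([ 0.2, -0. , -1. ,  0.7,  0.5, -0.4])) tcp [0.53994626 0.10103604 0.10866119]
```

```bash
python3 -m creep '[[[20,9,0],0],[[30,13,0],0],[[30,13,0],0],[[20,8.6,0],0],[[9.2,4,0],0],[[0,0,0],0],[[0,0,0],0],[[0,0,0],0]]' 
python3 -m creep '[[[0,0,15],0],[[0,0,15],0],[[0,0,15],0],[[0,0,10],0],[[0,0,4],0],[[0,0,0],0],[[0,0,0],0],[[0,0,0],0]]'
python3 - <<'E'
from h import *
delta([.4635,.1925,.0376])
E
```

```text
clock: 13.75
ee_pos: [0.4641, 0.1916, 0.1087]
ee_rot: [[-0.894, 0.448, 0.0], [0.448, 0.894, -0.0], [-0.0, -0.0, -1.0]]
wrist_force: [-0.1, 0.0, -2.4]
grip_width: 0.314
grip_force: 30.0
clock: 14.75
ee_pos: [0.4638, 0.1927, 0.0501]
ee_rot: [[-0.895, 0.446, 0.001], [0.446, 0.895, 0.001], [-0.0, 0.001, -1.0]]
wrist_force: [0.2, -0.5, -2.4]
grip_width: 0.305
grip_force: 30.0
t 14.75 pos [0.4638 0.1927 0.0501] yaw_y 63.49 tilt [0.0007 0.0005]
tool shift mm [ 0.2 -0.3 12.5]
```

```bash
python3 -m creep '[[[0,0,2],0],[[0,0,2],0],[[0,0,2],0],[[0,0,2],0],[[0,0,0],0],[[0,0,0],0],[[0,0,0],0],[[0,0,0],0]]' ; python3 -m creep '[[[0,0,1],0],[[0,0,1],0],[[0,0,1],0],[[0,0,0.5],0],[[0,0,0],0],[[0,0,0],0],[[0,0,0],0],[[0,0,0],0]]'
```

```text
clock: 15.75
ee_pos: [0.4635, 0.1924, 0.0417]
ee_rot: [[-0.895, 0.447, 0.0], [0.447, 0.895, 0.0], [-0.0, 0.0, -1.0]]
wrist_force: [-0.3, 0.4, -2.1]
grip_width: 0.309
grip_force: 30.0
clock: 16.75
ee_pos: [0.4635, 0.1924, 0.0382]
ee_rot: [[-0.895, 0.446, 0.0], [0.446, 0.895, 0.0], [-0.0, 0.0, -1.0]]
wrist_force: [0.0, 1.0, -1.9]
grip_width: 0.311
grip_force: 30.0
```

```bash
python3 -m creep '[[[0,0,0.5],0],[[0,0,0.5],0],[[0,0,0],0],[[0,0,0],0],[[0,0,0.5],0],[[0,0,0],0],[[0,0,0],0],[[0,0,0],0]]'
```

```text
clock: 17.75
ee_pos: [0.4635, 0.1926, 0.0374]
ee_rot: [[-0.895, 0.447, 0.0], [0.447, 0.895, 0.0], [0.0, 0.0, -1.0]]
wrist_force: [-4.0, -1.6, 10.4]
grip_width: 0.31
grip_force: 30.0
```

Contact at a lid height of about 43.8 mm, which matches the seat. I'll relieve the push, let go and rise.

```bash
python3 -m creep '[[[0,0,-0.5],0],[[0,0,-0.3],0],[[0,0,0],0],[[0,0,0],0],[[0,0,0],0],[[0,0,0],0],[[0,0,0],0],[[0,0,0],0]]'
python3 -m creep '[[[0,0,0],0],[[0,0,0],0],[[0,0,0],0],[[0,0,0],0],[[0,0,0],0],[[0,0,-20],0],[[0,0,-30],0],[[0,0,-40],0]]' -1
python3 -m creep '[[[0,0,-40],0],[[0,0,-40],0],[[0,0,-20],0],[[0,0,0],0],[[0,0,0],0],[[0,0,0],0],[[0,0,0],0],[[0,0,0],0]]'
python3 - <<'E'
from lid import *
import pickle
c=cam("wrist"); T=cam("top"); S=cam("scene"); pickle.dump((c,T,S),open("after.pkl","wb"))
m0=[.4635+.0165,.1925-.0317,.054]
for n,C in(("wrist",c),("top",T),("scene",S)): 
    m=proj(C,m0); print(n,m.round(1)); lidfind(C,.054,m)
a=cv2.resize(c[0],(480,360)); u=proj(S,[.4635,.1925,.05]).astype(int)
save("w7.png",np.hstack([a,cv2.resize(S[0][u[1]-60:u[1]+60,u[0]-90:u[0]+17],(320,360),interpolation=cv2.INTER_CUBIC)]))
delta([.433,.394,.22])
E
```

```text
clock: 18.75
ee_pos: [0.4635, 0.1925, 0.0375]
ee_rot: [[-0.895, 0.446, 0.0], [0.446, 0.895, 0.0], [0.0, 0.0, -1.0]]
wrist_force: [-2.2, -0.4, 4.0]
grip_width: 0.309
grip_force: 30.0
clock: 19.75
ee_pos: [0.4627, 0.1921, 0.1278]
ee_rot: [[-0.895, 0.446, -0.002], [0.446, 0.895, -0.001], [0.001, -0.002, -1.0]]
wrist_force: [0.8, -0.1, -0.4]
grip_width: 1.002
grip_force: 0.0
clock: 20.75
ee_pos: [0.4633, 0.1923, 0.227]
ee_rot: [[-0.895, 0.447, -0.001], [0.447, 0.895, -0.0], [0.0, -0.001, -1.0]]
wrist_force: [-0.1, -1.8, 1.1]
grip_width: 0.998
grip_force: 0.0
wrist [300.7 233.7]
dark blob [298.6 233.7] [ 18  17 234] [0.4789 0.1587 0.054 ]
top [309.8 259.2]
dark blob [321.8 263.3] [ 18  23 184] [0.4679 0.1288 0.054 ]
scene [279.  258.9]
t 20.9 pos [0.4634 0.1924 0.2273] yaw_y 63.48 tilt [-0.0001 -0.0001]
tool shift mm [117.2 166.8   7.3]
```

View pics/w7.png

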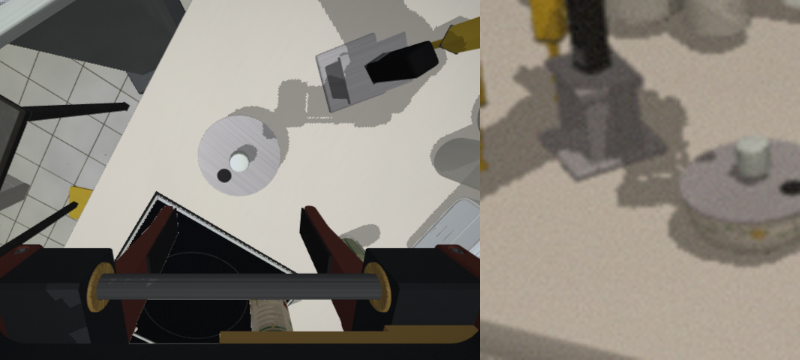

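The pictures show the lid seated level on the bowl, with the knob at (239,162) and the mark at (224,176). The black probe is in its stand at (400,60), with a yellow look-alike behind it at (460,35). Next I'll put the wrist camera straight above the probe, so its outline shows the handle's square top.

```bash
python3 -m creep '[[[6,20,0],0],[[7,35,0],0],[[7,40,0],0],[[7,40,0],0],[[5,25,0],0],[[3,12.5,0],0],[[0,0,0],0],[[0,0,0],0]]'
cat > pr.py <<'E'
from h import *
def probe(c,z=.164,guess=(.434,.4)):
    p=manip.sense()
    hsv=cv2.cvtColor(c[0],cv2.COLOR_RGB2HSV); g=c[0].max(2); u=proj(c,[*guess,z]); print("guess px",u.round(0))
    n,l,st,ce=cv2.connectedComponentsWithStats(cv2.morphologyEx((g<60).astype(np.uint8),cv2.MORPH_OPEN,np.ones((3,3))))
    k=l[int(u[1]),int(u[0])]; print("blob",k,st[k])
    cn=max(cv2.findContours((l==k).astype(np.uint8),0,2)[0],key=len)[:,0]
    q=np.array([ray(c,*x,z)[:2] for x in cn])*1000
    r=cv2.minAreaRect(q.astype(np.float32)); print("rect mm",np.round(r[0],1),np.round(r[1],1),"ang",round(r[2],1))
    print("corners",cv2.boxPoints(r).round(0).tolist()); print("cam",(-c[2].T@c[3]).round(3))
E
python3 - <<'E'
from pr import *
c=cam("wrist"); save("w8.png",c[0]); probe(c); delta([.434,.4,.22])
T=cam("top");
E
```

```text
clock: 21.9
ee_pos: [0.5092, 0.3613, 0.2275]
ee_rot: [[-0.894, 0.448, -0.0], [0.448, 0.894, -0.001], [-0.0, -0.001, -1.0]]
wrist_force: [-0.1, 0.5, 0.2]
grip_width: 0.997
grip_force: 0.0
guess px [320. 129.]
blob 2 [ 298  108   43   44 1182]
rect mm [434. 399.] [24.7 25. ] ang 7.9
corners [[420.0, 410.0], [424.0, 385.0], [448.0, 388.0], [445.0, 413.0]]
cam [0.434 0.399 0.421]
t 21.95 pos [0.5093 0.3612 0.2277] yaw_y 63.4 tilt [ 0.0001 -0.0002]
tool shift mm [84.7  1.   7.6]
```

The handle's square is at (0.434,0.399), 25 × 25 mm, with flats at 7.9°. A yellow probe stands about 73 mm away along +y, so I'll close along about x: a turn of +0.969 rad in place.

```bash
python3 -m creep '[[[0,0,0],0.12],[[0,0,0],0.14],[[0,0,0],0.14],[[0,0,0],0.14],[[0,0,0],0.14],[[0,0,0],0.14],[[0,0,0],0.12],[[0,0,0],0.029]]'
python3 - <<'E'
from pr import *
c=cam("wrist"); delta([.434,.399,.086]); print(np.round(manip.sense()["q"],1))
T=cam("top"); 
for a,b in((190.5,276),(214.5,317)): print("yellow foot",ray(T,a,b,0).round(3))
E
```

```text
clock: 23.0
ee_pos: [0.5092, 0.3618, 0.2277]
ee_rot: [[-0.137, 0.991, 0.0], [0.991, 0.137, 0.0], [0.0, 0.0, -1.0]]
wrist_force: [-0.1, -0.1, -0.1]
grip_width: 0.997
grip_force: 0.0
t 23.05 pos [0.5092 0.3619 0.2277] yaw_y 7.89 tilt [0.0001 0.0002]
tool shift mm [ 47.  -69.4 141.7]
[-58.2  21.7  22.9  95.2  -9.1  64.9 -25.1]
yellow foot [0.447 0.501 0.   ]
yellow foot [0.331 0.433 0.   ]
```

```bash
python3 -m creep '[[[10,-15,0],0],[[15,-22,0],0],[[12,-18,0],0],[[10,-14.4,0],0],[[0,0,0],0],[[0,0,0],0],[[0,0,0],0],[[0,0,0],0]]'
python3 - <<'E'
from pr import *
delta([.434,.399,.086])
c=cam("wrist")
for z in(.164,.08): print(proj(c,[.434,.399,z]))
g=c[0].max(2); 
for v in(250,262,275,290,300,320):
    r=''.join('#' if x<60 else ('r' if c[0][v,200+4*i,0]>1.5*c[0][v,200+4*i,1] else '.') for i,x in enumerate(g[v,200:440:4])); print(v,r)
E
```

```text
clock: 24.1
ee_pos: [0.4345, 0.3988, 0.2274]
ee_rot: [[-0.137, 0.991, 0.0], [0.991, 0.137, -0.0], [-0.0, 0.0, -1.0]]
wrist_force: [0.2, -0.0, -1.5]
grip_width: 0.996
grip_force: 0.0
t 24.1 pos [0.4345 0.3988 0.2274] yaw_y 7.89 tilt [ 0.0002 -0.0002]
tool shift mm [  0.3  -0.5 141.4]
[318.52865674 238.21167696]
[318.54305918 213.39545845]
250 ...........................#######..........................
262 ............................................................
275 ......##............................................###.....
290 ..#######..........................................#######..
300 .#########........................................#########.
320 #########..........................................#########
```

```bash
python3 -m creep '[[[0,-0.5,15],0],[[0,0,25],0],[[0,0,25],0],[[0,0,25],0],[[0,0,25],0],[[0,0,16],0],[[0,0,10],0],[[0,0,0],0]]'
python3 -m creep '[[[0,0,0],0],[[0,0,0],0],[[0,0,0],0],[[0,0,0],0],[[0,0,0],0],[[0,0,0],0],[[0,0,0],0],[[0,0,0],0]]' 1
python3 - <<'E'
from h import *
delta([.434,.399,.086]); s=manip.sense(); print(s["grip_width"],s["grip_force"],s["wrist_force"])
E
```

```text
clock: 25.15
ee_pos: [0.4333, 0.399, 0.086]
ee_rot: [[-0.138, 0.99, -0.001], [0.99, 0.138, -0.001], [-0.001, -0.001, -1.0]]
wrist_force: [0.2, -0.8, 0.8]
grip_width: 1.002
grip_force: 0.0
clock: 26.15
ee_pos: [0.4335, 0.3993, 0.0865]
ee_rot: [[-0.138, 0.99, 0.0], [0.99, 0.138, 0.0], [0.0, 0.0, -1.0]]
wrist_force: [0.7, 0.6, -0.9]
grip_width: 0.291
grip_force: 30.0
t 26.15 pos [0.4335 0.3993 0.0865] yaw_y 7.96 tilt [0.0002 0.0001]
tool shift mm [-0.4  0.4  0.5]
0.2905342195030617 29.99897450208664 [ 0.69617717  0.56243397 -0.85819318]
```

The probe is gripped: 0.291 × 88 = 25.6 mm. I'll lift it straight up 115 mm and carry it over the mark.

```bash
python3 -m creep '[[[0,0,-10],0],[[0,0,-20],0],[[0,0,-25],0],[[0,0,-25],0],[[0,0,-20],0],[[0,0,-15],0],[[0,0,0],0],[[0,0,0],0]]'
python3 -m creep '[[[-20,1,0],0],[[-40,2,0],0],[[-45,2,0],0],[[-45,2,0],0],[[-40,2,0],0],[[-30,2,0],0],[[-18,1,0],0],[[-5.7,0.1,0],0]]'
python3 -m creep '[[[0,0,0],0],[[0,0,0],0],[[0,0,0],0],[[0,0,0],0],[[0,0,0],0],[[0,0,0],0],[[0,0,0],0],[[0,0,0],0]]'
python3 - <<'E'
from lid import *
import pickle
c=cam("wrist"); S=cam("scene"); T=cam("top"); pickle.dump((c,S,T),open("over.pkl","wb"))
delta([.4792,.1595,.19]); p=np.array(manip.sense()["ee_pos"])
m0=[.479,.1595,.054]
for n,C in(("w",c),("s",S)):
    m=proj(C,m0); print(n,m.round(1),"tip exp",proj(C,[p[0],p[1],p[2]-.0865+.015]).round(1)); lidfind(C,.054,m)
u=proj(S,m0).astype(int); 
a=cv2.resize(S[0][u[1]-85:u[1]+35,u[0]-60:u[0]+60],(400,400),interpolation=cv2.INTER_CUBIC)
save("w9.png",np.hstack([a,cv2.resize(c[0][100:400,170:470],(400,400))]))
print(u)
E
```

```text
clock: 27.15
ee_pos: [0.433, 0.3989, 0.2007]
ee_rot: [[-0.139, 0.99, -0.001], [0.99, 0.139, -0.001], [-0.001, -0.001, -1.0]]
wrist_force: [-0.4, -0.2, -1.5]
grip_width: 0.296
grip_force: 30.0
clock: 28.15
ee_pos: [0.4791, 0.1582, 0.2013]
ee_rot: [[-0.137, 0.991, -0.0], [0.991, 0.137, -0.0], [-0.0, -0.0, -1.0]]
wrist_force: [0.3, 0.9, -1.4]
grip_width: 0.295
grip_force: 30.0
clock: 29.15
ee_pos: [0.4792, 0.1596, 0.2015]
ee_rot: [[-0.138, 0.99, 0.0], [0.99, 0.138, 0.0], [0.0, 0.0, -1.0]]
wrist_force: [-0.2, 0.2, -1.2]
grip_width: 0.293
grip_force: 30.0
t 29.3 pos [0.4791 0.1596 0.2014] yaw_y 7.96 tilt [-0.  0.]
tool shift mm [-0.1  0.  11.4]
w [318.9 213.7] tip exp [319.1 235.4]
s [279.  259.2] tip exp [277.4 231.8]
[278 259]
```

View pics/w9.png

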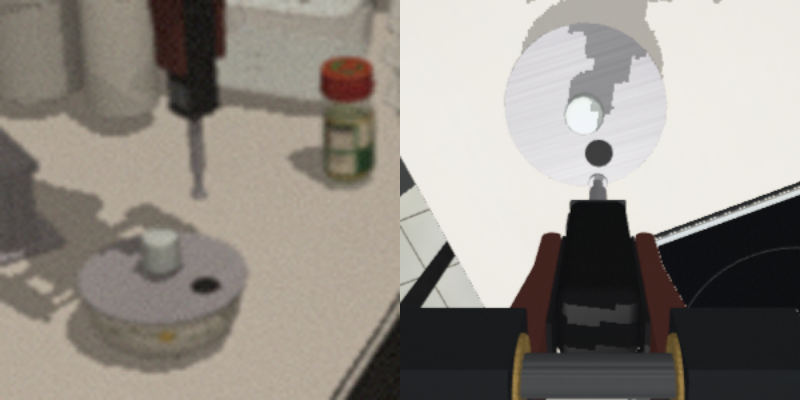

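The last picture has the mark at scene (205,286) and wrist (598,153), and the tip at (199,194) and (598,182). All four are within about 1 px of the prediction, and the probe hangs upright. I'll descend 70 mm, then press gently.

```bash
python3 -m creep '[[[0,0,10],0],[[0,0,15],0],[[0,0,15],0],[[0,0,15],0],[[0,0,10],0],[[0,0,5],0],[[0,0,0],0],[[0,0,0],0]]'
python3 -m creep '[[[0,0,2],0],[[0,0,2],0],[[0,0,2],0],[[0,0,2],0],[[0,0,0],0],[[0,0,0],0],[[0,0,0],0],[[0,0,0],0]]'
```

```text
clock: 30.3
ee_pos: [0.4796, 0.1598, 0.1319]
ee_rot: [[-0.138, 0.99, 0.001], [0.99, 0.138, 0.0], [0.0, 0.001, -1.0]]
wrist_force: [0.1, 0.2, -1.2]
grip_width: 0.3
grip_force: 30.0
clock: 31.3
ee_pos: [0.4792, 0.1596, 0.1235]
ee_rot: [[-0.139, 0.99, 0.0], [0.99, 0.139, 0.0], [0.0, 0.0, -1.0]]
wrist_force: [0.2, 0.2, 0.2]
grip_width: 0.297
grip_force: 30.0
```

```bash
python3 -m creep '[[[0,0,1.5],0],[[0,0,1.5],0],[[0,0,1.5],0],[[0,0,1],0],[[0,0,0],0],[[0,0,0],0],[[0,0,0],0],[[0,0,0],0]]'; python3 -c "
from h import *
F=[]
for i in range(10): cam('scene'); F.append(manip.sense()['wrist_force'])
print(np.mean(F,0)); delta([.4792,.1595,.1174])"
```

```text
clock: 32.3
ee_pos: [0.4792, 0.1596, 0.118]
ee_rot: [[-0.138, 0.99, 0.0], [0.99, 0.138, 0.0], [0.0, 0.0, -1.0]]
wrist_force: [-0.2, 0.3, 2.8]
grip_width: 0.293
grip_force: 30.0
[-0.34180759 -0.07810494  2.13151488]
t 32.8 pos [0.4792 0.1597 0.118 ] yaw_y 7.96 tilt [0.0001 0.0001]
tool shift mm [-0.2 -0.   0.6]
```

The push has changed by about 3.4 N, so the tip is in about 8 mm, as intended. Handing in.

```bash
python3 -c "
from workcell import manip
print(manip.sign_off())"
```

```text
the job is handed in; nothing more can be done
None
```

The job is handed in at about 33 s: the lid sits level on the bowl and the probe is held upright on the mark, pressed in about 8 mm (about 3.4 N); the first knob grasp missed because the fingertips sit roughly 35 mm further back than the stated tool frame, so I worked to the tip position I measured, and the hand-in gave no verdict.

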